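# Empty the core saw's catch tray into the sample tote and centre the tote on the scale

### The job

Collect the two sawn pieces of drill core from the saw's catch tray and lay them in the yellow sample tote, each flat on the tote floor with its sawn face down; set them down, do not drop them. Once both are in and let go, slide the loaded tote on the scale until it sits centred and square within the red corner marks, so that it weighs true. Leave the hammer, the dropper bottle and the roll of tape alone.

Things in the scene. Friction and masses are not known exactly. Their poses are not given: they have to be found in the camera images.
- core_a: piece of trimmed drill core lying along its x axis, 36 mm wide, 26 mm high, 76 mm long; dark green-grey rock; flat sawn face down, rounded on top, widest 36 mm at 8 mm above the sawn face (sides nearly upright from 0 to 15 mm). About 170 g (varies). Origin: centre of the sawn underside; z up out of the rounded top.
- core_b: piece of trimmed drill core lying along its x axis, 36 mm wide, 26 mm high, 82 mm long; light grey rock; flat sawn face down, rounded on top, widest 36 mm at 8 mm above the sawn face (sides nearly upright from 0 to 15 mm). About 185 g (varies). Origin: centre of the sawn underside; z up out of the rounded top.
- catch_tray: fixed open aluminium tray at the foot of the saw's chute, 178 (x) x 298 (y) x 30 mm high, walls and floor 4 mm; origin: centre of its underside on the table; the chute rises from its -y side. The cores lie in it roughly along its x axis, side by side along y, 90 to 170 mm apart, turned up to 0.6 rad.
- tote: loose yellow open-topped plastic tote on the scale, outside 140 (x) x 236 (y) x 45 mm high, walls and floor 4 mm, inside 132 x 228 mm, one space without dividers, so two cores fit easily side by side along its y; about 350 g empty (varies); it slides on the scale when pushed on a wall (about 3 to 14 N when loaded). Origin: centre of its underside; z up.
- scale: fixed white bench scale, flat platform without rim, 270 (x) x 360 (y) mm, top 35 mm above the table; origin: centre of the platform's underside. A grey readout, 40 mm high, stands along its +x side (140 to 196 mm from the centre).
- scale_mark (a point): centre of the four red corner marks on the platform top (marks' outer outline 153 x 249 mm, 6 mm outside the centred tote all round). The tote is centred when its origin lies here and its x and y axes run along the scale's x and y.
- hammer: hammer with wooden handle and grey head, about 270 mm long, lying on the table, bystander
- dropper: small bottle with red cap, 40 mm across, 85 mm high, bystander; origin at the centre of its underside
- tape_roll: orange ring, 72 mm across, 22 mm high, lying on the table, bystander; origin at the centre of its underside
There are look-alikes about, which are no part of the job. Leave any blue or purple look-alike of the core_b alone.

How it is judged (in metres and radians):
On the way, in this order (a step that is already met when the one before it is completed fails the run):
1. both cores lie flat, sawn face down, on the tote floor and are let go (x of core_a in the frame of tote between -0.066 and 0.066 m and y of core_a in the frame of tote between -0.114 and 0.114 m and z of each of core_a, core_b in the frame of tote below 0.012 m and angle between each of core_a, core_b's own z axis and vertical below 0.2 rad and contact force between each of core_a, core_b and the fingers below 0.05 N and x of core_b in the frame of tote between -0.066 and 0.066 m and y of core_b in the frame of tote between -0.114 and 0.114 m), for 0.2 s.
2. the loaded tote is slid to the centre of the corner marks, square with them (all of step 1 and horizontal distance between tote and scale_mark below 0.008 m and angle between the y axis of tote and the y axis of scale, either way round below 0.12 rad and z of tote in the frame of scale below 0.04 m and angle between tote's own z axis and vertical below 0.05 rad), for 0.2 s.
At the end, for the whole second after the job is handed in: Both cores inside the tote, within 8 mm of lying on its floor, sawn face down within 0.2 rad, let go; tote flat on the scale platform, its origin within 8 mm of the centre of the marks and its axes within 0.12 rad of the scale's; everything at rest (all of step 2 and linear speed of each of core_a, core_b, tote below 0.02 m/s); the robot touches nothing.
It fails at once if a core is dropped (falls faster than 0.7 m/s, about 25 mm of fall, while not held) ((linear speed of core_a above 0.7 m/s and contact force between core_a and the fingers below 0.05 N) or (linear speed of core_b above 0.7 m/s and contact force between core_b and the fingers below 0.05 N)).
It fails at once if the hammer, the dropper bottle or the roll of tape is moved by more than 20 mm (distance of any of hammer, dropper, tape_roll from where it was at the start of the episode above 0.02 m).
It also fails if it takes over 72 s, if anything falls off the work surface, if the arm or the gripper's body presses on something with over 40 N, if the wrist force passes 120 N, or if a joint passes its speed limit or range.

### The arm

A 6-joint arm with a two-finger parallel gripper is mounted at the origin on the work surface. World frame = base frame: x ahead of the robot, y to its left, z up, the work surface at z = 0. Lengths are in mm, angles in rad, forces in N, time in s.
With the tool pointing down it reaches from about 350 to 775 mm from the base axis. Payload 7.3 kg.
Tool frame: the origin (TCP) lies at the very end of the fingers, on their centre line; the grasp point (between the pads) lies 19 mm behind it; x points along the fingers, y is the direction in which the jaws open and shut, and the axes are right-handed (so a half turn about x gives the same grasp; the last joint's range is limited). The gripper opens to 92 mm and grips with 3 to 60 N. Pads are 19 mm wide; open, the fingers measure 130 mm over their backs; the gripper's body (75 mm by 190 mm) begins 47 mm behind the grasp point.
Start: joints at [-0.146, 0.342, 1.524, -0, 1.275, -0.146], TCP at [525.019, 0.019, 226.741] pointing down, gripper open.
Joint ranges: [-2.53, 2.53], [-0.77, 2.02], [0.04, 2.7], [-1, 4.14], [0.28, 2.66], [-3.11, 3.11]. Speed limits (rad/s): [2.57, 2.57, 3.14, 3.14, 3.14, 3.14].

### API

Orientations are given as [roll, pitch, yaw] about the fixed x, y, z axes, in that order (R = Rz(yaw) Ry(pitch) Rx(roll)).
In Python, from plant import bot gives the robot as it stands.
- The arm moves only by the tool step_arm, never from a script. Its argument "targets" is a list that holds one entry, the list of rows, each a list of 4 numbers: the shift along the tool's x, y, z in m, then the turn about the tool's x in degrees. A call has exactly 5 rows; each row is the pose to reach, as a shift and turn from the pose measured when the call began, along the tool's axes at that moment; what a row does not reach only later rows make up. A row lasts 1/12 s, in which the tool goes at most 41.7 mm and 7.16 degrees, less where a joint would pass 70% of its speed; a pose out of reach is approached as far as the arm can. A call with a gripper value outside its range is refused whole. "jaw" is the closure, from 0 (fully open) to 1 (shut), set as the call begins (left out, the last holds). The fingers move at their own pace and stop on an object; the grip force is fixed at half the most. Time passes only in rows, so rows that repeat a pose let the fingers close, or fill a call up. It gives the time, the measured TCP pose, the force and the opening at its end, in the units of the state.
- bot.get_obs(): the state, without advancing time (a new reading comes with each control period).
- bot.capture(name): name is "scene" or "side" or "wrist"; returns a dict with "color" (400x640x3 uint8, red, green, blue), "depth" (400x640 float32, mm along the optical axis (not along the pixel's ray), 0 where there is no reading), "fov_y" (degrees; the focal length in pixels is half the picture's height over the tangent of half this angle, whatever the lens; pixels are square), "cx", "cy" (the principal point, pixels), "rvec" (rotation vector, rad) and "tvec" (3), from world to camera coordinates, as OpenCV has them. Camera axes: x right, y down, z forward; pixel columns grow to the right and rows downward; lengths in mm; the calibration is good to about 2 mm. A picture is of the moment at which its call begins.
- bot.close_job(): hands the job in, once; it reports no verdict.
The state is a dict: "time": time; "joint_positions": joint angles; "dq": joint speeds; "tau": joint torques, N m; "tool_pos": TCP position; "tcp_rot": TCP orientation; "contact_force": force on the tool from outside, world axes, zero at the start; "moment": the same for the moment, N m; "grip_width": finger opening in mm.
Only numpy, scipy, OpenCV 4.12 (cv2) and the standard library are available. Lean on these libraries where they do the work, as an engineer would, in place of code of your own. Each camera call takes 0.05 s, during which the arm holds its last target. There are 200 camera calls.

## Working session

There is one attempt and no reset: what is moved stays moved. The work goes in short steps, Python scripts to look and compute and a tool call to move; the robot and the scene stay as the last step left them, time stands still between calls to the robot, and variables do not carry over. Pictures are saved under pics/ and viewed, about 8 in all and at most 12, crops included, and the job is handed in when it is done.

Besides the shell and the picture viewer there is one more tool, called after "Request:" by a JSON object that holds its "name" and its "arguments". step_arm: Moves the arm, as the interface text tells. Its arguments: {"type":"object","properties":{"targets":{"type":"array","items":{"type":"array","items":{"type":"array","items":{"type":"number"}}}},"jaw":{"type":"number"}},"required":["targets"]}

```bash
mkdir -p pics; cat > h.py <<'E'
import numpy as np, cv2
from plant import bot
def cap(n,fn=None):
    d=bot.capture(n)
    if fn: cv2.imwrite('pics/'+fn,d['color'][:,:,::-1])
    return d
def cloud(d):
    f=200/np.tan(np.radians(d['fov_y'])/2)
    v,u=np.mgrid[:400,:640]; z=d['depth']
    P=np.stack([(u-d['cx'])/f*z,(v-d['cy'])/f*z,z],-1)
    R=cv2.Rodrigues(np.array(d['rvec'],float))[0]
    W=(P-np.array(d['tvec']).ravel())@R
    W[z<=0]=np.nan
    return W
E
python3 - <<'E'
from h import *
for n in('scene','side'):
    d=cap(n,n+'0.png'); np.savez(n+'0.npz',W=cloud(d),C=d['color'])
    W=cloud(d); print(n,d['fov_y'],np.nanmin(W,(0,1)),np.nanmax(W,(0,1)))
print(bot.get_obs())
E
```

```text
scene 56.58741872008635 [-1624.45686311 -2479.71656111  -773.12909729] [1694.59099376  682.87276952  620.13320233]
side 51.84739207347957 [ -510.38144715 -1139.56216809  -768.81985974] [1738.59853705 2019.03013289  695.88544808]
{'time': 0.1, 'joint_positions': array([-1.45991699e-01,  3.42642715e-01,  1.52487595e+00, -3.58783666e-06,
        1.27540720e+00, -1.46002933e-01]), 'dq': array([ 0.00048817, -0.00246562, -0.0021375 , -0.00087853, -0.00111849,
       -0.00012866]), 'tau': array([ 1.49919495e-03, -4.32001984e+01, -2.44694173e+01,  7.19219679e-02,
        5.25739230e-02, -9.79429342e-05]), 'tool_pos': array([5.24655424e+02, 7.61785917e-02, 2.26135719e+02]), 'tcp_rot': array([-1.71422575,  1.56946311,  2.99817551]), 'contact_force': array([ 0.64750477,  0.83972152, -0.20738022]), 'moment': array([0.00365628, 0.02625017, 0.00247138]), 'grip_width': 91.98604625358665}
```

View pics/scene0.png

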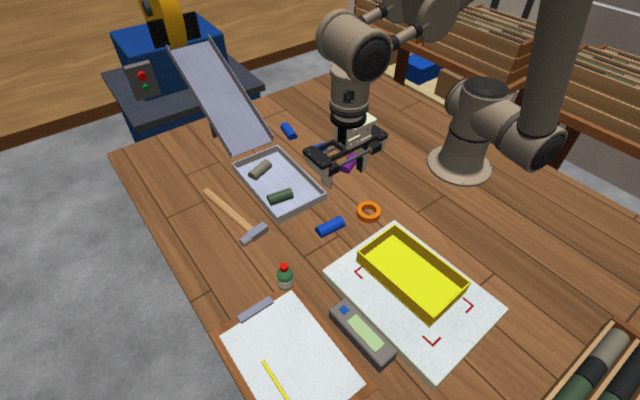

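View pics/side0.png

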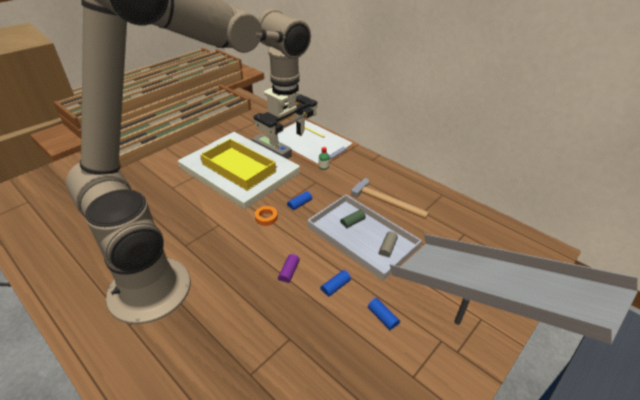

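Scene view shows the light core at about (260,169), the dark core at (280,197), the tote at (412,270), and three red marks visible around (360,272), (468,305) and (431,340). The side view shows the same layout. Next I'll measure from the point clouds.

```bash
cat > meas.py <<'E'
import numpy as np, cv2
def rect(p):
    (c,s,a)=cv2.minAreaRect(p[:,:2].astype(np.float32)); return np.round(c,1),np.round(s,1),round(a,1)
def comp(mask,W):
    n,l,st,ce=cv2.connectedComponentsWithStats(mask.astype(np.uint8))
    for i in range(1,n):
        if st[i,4]>25:
            p=W[l==i]; yield ce[i].round(),st[i,4],p
if __name__=='__main__':
  for n in('scene','side'):
    D=np.load(n+'0.npz');W=D['W'];C=D['C'].astype(int);z=W[...,2]
    ok=(W[...,0]>200)&(W[...,0]<850)&(abs(W[...,1])<600)
    r,g,b=C[...,0],C[...,1],C[...,2]
    print(n,'yellow')
    m=ok&(r>120)&(g>100)&(b<60)&(z>25)
    for ce,k,p in comp(m,W):
        if k>500: t=p[p[:,2]>74]; print(ce,k,rect(t),np.percentile(p[:,2],[1,50,99]))
    print('red')
    for ce,k,p in comp(ok&(r>130)&(g<70)&(b<70)&(z>25)&(z<45),W): print(ce,k,p.mean(0).round(1),rect(p))
    print('white'); m=ok&(abs(z-35)<4)&(r>150)&(b>140)
    for ce,k,p in comp(m,W):
        if k>1000: print(ce,k,rect(p),np.median(p[:,2]))
    print('raised objs 10..40')
    m=ok&(z>9)&(z<32)&(W[...,1]<0)
    for ce,k,p in comp(m,W):
        if k>60: print(ce,k,rect(p),np.percentile(p[:,2],[1,50,99]).round(1))
    print('orange')
    for ce,k,p in comp(ok&(r>170)&(g<150)&(g>60)&(b<50)&(z>10),W): print(ce,k,rect(p),p[:,2].max())
E
python3 meas.py
```

```text
scene yellow
[414. 274.] 3970 (array([486.3, 219.4]), array([140.2, 235.1]), 3.1) [35.85638339 39.32972838 81.51470081]
red
white
[419. 315.] 8651 (array([505. , 246.2]), array([270.9, 358.4]), 2.7) 34.85476318996772
raised objs 10..40
[288. 131.] 150 (array([ 365.5, -504.2]), array([85.1, 34.5]), 82.4) [ 9.7 22.8 28.6]
[280. 183.] 1049 (array([ 547.3, -293.3]), array([303.6, 180.6]), 88.2) [ 9.2 22.  31.9]
[348. 166.] 104 (array([ 309.5, -207.2]), array([31.1, 71.2]), 89.9) [ 9.3 18.8 27.6]
[260. 170.] 230 (array([ 563.1, -371.3]), array([87.5, 34.3]), 13.2) [ 9.8 24.6 31.8]
[238. 219.] 814 (array([ 749. , -256.5]), array([ 86.3, 262.8]), 14.3) [10.7 23.7 29. ]
[280. 196.] 262 (array([ 580., -227.]), array([34.5, 76.3]), 81.0) [10.3 25.1 31.7]
[366. 209.] 215 (array([402.1, -27.1]), array([52.8, 71.2]), 89.0) [ 9.6 21.1 25.8]
[331. 226.] 313 (array([529.1, -40. ]), array([34.7, 83.8]), 84.5) [ 9.6 22.6 28.8]
orange
[368. 210.] 193 (array([402.9, -18.2]), array([68.3, 67.7]), 68.6) 25.99633371060698
side yellow
[238. 164.] 1262 (array([481.5, 214. ]), array([137.9, 233.6]), 3.2) [36.08296152 57.80938505 79.91173156]
red
white
[239. 168.] 1864 (array([502.9, 243.9]), array([273.7, 363.4]), 2.8) 33.805729759269646
raised objs 10..40
[387. 198.] 642 (array([ 739.1, -264.8]), array([ 97.3, 259.7]), 8.7) [ 9.3 21.3 27.9]
[300. 199.] 210 (array([529., -47.]), array([34. , 86.1]), 82.4) [ 9.5 20.7 27.2]
[366. 233.] 1846 (array([ 546.9, -294.1]), array([301.7, 183.2]), 88.1) [ 9.4 23.1 31.5]
[267. 215.] 210 (array([400.1, -28.4]), array([73.9, 56.3]), 0.5) [ 9.4 19.6 24.8]
[289. 267.] 328 (array([ 301.1, -227.9]), array([84.5, 36. ]), 25.4) [ 9.7 21.7 27.7]
[336. 282.] 367 (array([ 352.4, -356.8]), array([35.7, 84.1]), 85.4) [ 9.4 21.5 27.4]
[383. 313.] 438 (array([ 359.3, -506.3]), array([84.5, 32.1]), 79.6) [ 9.9 21.9 27.9]
orange
[265. 214.] 159 (array([398.9, -22.2]), array([66.3, 66.7]), 52.5) 25.220517501976346
```

```bash
cat > m2.py <<'E'
from h import *
from meas import *
from scipy.spatial.transform import Rotation as Ro
for n in('scene','side'):
    D=np.load(n+'0.npz');W=D['W'];C=D['C'].astype(int);z=W[...,2]
    r,g,b=C[...,0],C[...,1],C[...,2]
    m=(r-g>35)&(r-b>35)&(z>29)&(z<42)&(abs(W[...,0]-505)<130)&(abs(W[...,1]-245)<170)
    n_,l,st,ce=cv2.connectedComponentsWithStats(m.astype(np.uint8),connectivity=8)
    a=np.radians(2.8); U=np.array([[np.cos(a),-np.sin(a)],[np.sin(a),np.cos(a)]])
    c=np.array([504,245.])
    for i in range(1,n_):
        if st[i,4]>5:
            p=(W[l==i][:,:2]-c)@U; print(n,ce[i].round(),st[i,4],'local min',p.min(0).round(1),'max',p.max(0).round(1))
    for A in((578,-229,-9.),(562,-371,13.)):
        pass
    ch=(W[...,1]<-430)&(W[...,1]>-490)&(abs(W[...,0]-550)<110)&(z>9)
    for y in range(-490,-430,10):
        q=z[ch&(W[...,1]>=y)&(W[...,1]<y+10)]
        if len(q): print(y,q.min().round(),np.median(q).round(),q.max().round())
    # cores by colour/interior and height
    T=(W[...,:2]-np.array([547,-293.7]))
    inn=(abs(T[...,0])<82)&(abs(T[...,1])<138)&(z>12)
    for ce_,k,p in comp(inn,W):
        print('core',ce_,k,rect(p),'top z',np.percentile(p[:,2],98).round(1), 'ridge',rect(p[p[:,2]>np.percentile(p[:,2],98)-4]))
o=bot.get_obs(); print(Ro.from_euler('xyz',o['tcp_rot']).as_matrix().round(3))
E
python3 m2.py
```

```text
scene [358. 272.] 36 local min [  51.1 -124.7] max [ 77.  -94.9]
scene [468. 305.] 45 local min [-76.   95.1] max [-45.4 124.9]
scene [432. 341.] 60 local min [46.9 95.1] max [ 78.5 124.9]
-490 41.0 50.0 85.0
-480 37.0 45.0 85.0
-470 33.0 40.0 75.0
-460 37.0 55.0 75.0
-450 9.0 23.0 70.0
-440 9.0 22.0 34.0
core [260. 169.] 223 (array([ 563.1, -371.4]), array([87.5, 34.1]), 13.2) top z 32.1 ridge (array([ 563.2, -374.2]), array([81.1, 22.9]), 20.2)
core [319. 189.] 26 (array([ 466.2, -176.3]), array([37.7,  2.2]), 89.7) top z 32.4 ridge (array([ 466.2, -175.7]), array([14.8,  1.7]), 86.2)
core [280. 196.] 257 (array([ 580., -227.]), array([34.5, 76.3]), 81.0) top z 32.7 ridge (array([ 579.5, -226.5]), array([22. , 76.1]), 75.5)
-490 43.0 48.0 84.0
-480 38.0 44.0 83.0
-470 34.0 41.0 75.0
-460 39.0 60.0 69.0
-450 9.0 23.0 67.0
-440 10.0 25.0 33.0
core [353. 217.] 236 (array([ 577.5, -233.6]), array([36.8, 77.1]), 77.5) top z 30.6 ridge (array([ 578.3, -233.1]), array([24.5, 75.8]), 81.9)
core [388. 243.] 283 (array([ 565.1, -376.5]), array([87.4, 35.3]), 19.7) top z 31.4 ridge (array([ 563.9, -377.3]), array([83.3, 22.5]), 20.5)
[[-0.001  1.     0.   ]
 [ 0.     0.    -1.   ]
 [-1.    -0.001 -0.   ]]
```

```bash
python3 -c "
import cv2
i=cv2.imread('pics/scene0.png')[210:390,310:520]
j=cv2.imread('pics/scene0.png')[140:220,220:330]
cv2.imwrite('pics/crop1.png',cv2.resize(i,None,fx=3.2,fy=3.2,interpolation=2))"
```

```text
(no output)
```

View pics/crop1.png

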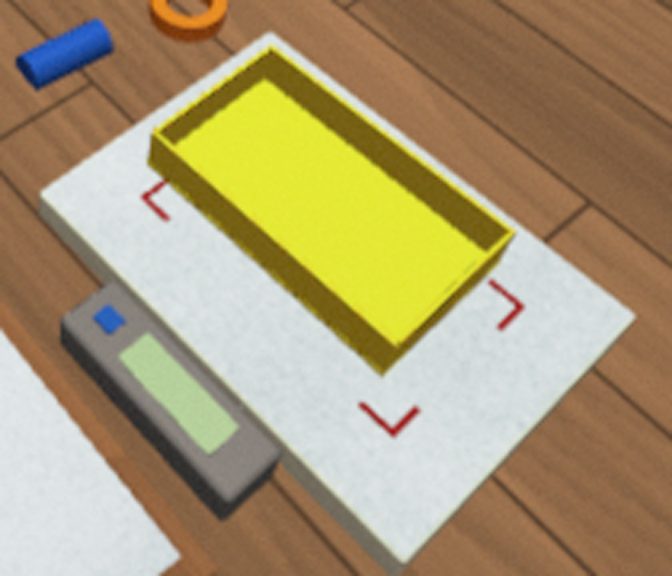

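Crop: the tote sits off toward −x/−y. The three visible marks (155,198), (508,305) and (392,420) are symmetric about the platform centre, so mark centre ≈ (505,245.5), yaw ≈ 2.8°. Now moving toward the dark core.

Request:
{"name": "step_arm", "arguments": {"targets": [[[0,0.01,0.033,-7],[0,0.02,0.066,-14],[0,0.03,0.099,-21],[0,0.04,0.132,-28],[0,0.05,0.165,-35]]]}}

```text
time: 0.52
tool_pos: [574.7, -166.4, 225.6]
tcp_rot: [-2.448, 1.569, 2.882]
contact_force: [1.2, 0.7, 0.8]
grip_width: 91.9
```

```bash
cat > go.py <<'E'
import sys
from h import *
from scipy.spatial.transform import Rotation as Ro
def plan(x,y,z,yaw,verb=True):
    """shift/turn (tool axes now) to world TCP x,y,z with jaw axis at world yaw (deg), pointing down"""
    o=bot.get_obs(); R=Ro.from_euler('xyz',o['tcp_rot']).as_matrix(); p=np.array(o['tool_pos'])
    s=R.T@(np.array([x,y,z])-p)/1000
    cur=np.degrees(np.arctan2(R[1,1],R[0,1])); t=(cur-yaw+180)%360-180
    print('t%.2f pos'%o['time'],p.round(1),'yaw %.1f'%cur,'w%.1f'%o['grip_width'],'F',np.round(o['contact_force'],1),'tilt',R[:,0].round(3),'q',np.round(o['joint_positions'],2))
    print(' -> shift',s.round(4),'turn %.1f'%t)
if __name__=='__main__': 
    a=list(map(float,sys.argv[1:])); 
    for i in range(0,len(a),4): plan(*a[i:i+4])
E
python3 go.py 575 -290 226 80
python3 - <<'E'
from h import *
W=np.load('side0.npz')['W'];V=np.load('scene0.npz')['W']
for W in(W,V):
  z=W[...,2]
  m=(W[...,1]<-455)&(W[...,1]>-490)&(W[...,0]>430)&(W[...,0]<670)&(z>20)
  for a in range(440,670,10):
    q=z[m&(W[...,0]>=a)&(W[...,0]<a+10)]
    if len(q): print(a,len(q),q.max().round(),end='; ')
  print()
E
```

```text
t0.52 pos [ 574.7 -166.4  225.6] yaw 35.4 w91.9 F [1.2 0.7 0.8] tilt [-0.002  0.001 -1.   ] q [-0.41  0.48  1.31 -0.    1.35 -1.03]
 -> shift [-0.0004 -0.0713  0.101 ] turn -44.6
450 41 83.0; 460 81 84.0; 490 4 48.0; 500 26 51.0; 510 28 50.0; 520 20 48.0; 530 25 49.0; 540 24 51.0; 550 21 49.0; 560 20 48.0; 570 22 49.0; 580 23 48.0; 590 18 47.0; 600 20 48.0; 610 52 81.0; 620 71 82.0; 
450 1 78.0; 460 63 85.0; 470 23 54.0; 480 26 55.0; 490 23 54.0; 500 27 54.0; 510 25 55.0; 520 24 56.0; 530 26 53.0; 540 23 50.0; 550 25 51.0; 560 22 53.0; 570 22 52.0; 580 25 52.0; 590 27 53.0; 600 21 50.0; 610 11 80.0; 620 40 85.0;
```

Request:
{"name": "step_arm", "arguments": {"targets": [[[0,-0.018,0.025,-7],[0,-0.036,0.05,-14],[0,-0.054,0.075,-21],[0,-0.071,0.1,-28],[0,-0.071,0.101,-35]]]}}

```text
time: 0.93
tool_pos: [574.2, -295.3, 224.3]
tcp_rot: [-2.539, 1.567, -2.881]
contact_force: [-0.8, 0.6, -0.8]
grip_width: 91.8
```

```bash
cat > wr.py <<'E'
from h import *
from meas import *
import sys
d=cap('wrist',sys.argv[1]); W=cloud(d); z=W[...,2]; C=d['color'].astype(int)
np.savez('wrist.npz',W=W,C=C,z=d['depth'])
print(np.nanmedian(z), [np.nanpercentile(W[...,i],[2,98]).round() for i in range(3)])
m=(z>10)&(z<38)&(abs(W[...,0]-547)<80)&(abs(W[...,1]+293)<135)
for ce,k,p in comp(m,W):
    if k>200:
        print(ce,k,rect(p),'top',np.percentile(p[:,2],98).round(1))
        q=p[:,:2]-p[:,:2].mean(0); e=np.linalg.eigh(q.T@q)[1][:,1]; print('  pca yaw',np.degrees(np.arctan2(e[1],e[0])).round(1))
m=(z<9)&(z>-2)&(abs(W[...,0]-547)<70)&(abs(W[...,1]+293)<120); print('floor z',np.median(z[m]))
E
python3 wr.py wrist1.png; python3 go.py 579 -230 100 80
```

```text
9.023181909880215 [array([352., 736.]), array([-560.,   29.]), array([ -0., 336.])]
[381. 163.] 2426 (array([ 578.7, -229.3]), array([35.8, 76.5]), 79.0) top 31.7
  pca yaw 169.0
[251. 194.] 2476 (array([ 563.4, -374.5]), array([82. , 35.3]), 19.3) top 31.8
  pca yaw -160.7
floor z 4.915428063122163
t0.98 pos [ 574.4 -293.   224.2] yaw 70.9 w91.5 F [-0.4  0.4 -0.6] tilt [-0.004  0.001 -1.   ] q [-0.59  0.57  1.16 -0.    1.41 -1.83]
 -> shift [ 0.1243  0.0611 -0.0159] turn -9.1
```

View pics/wrist1.png

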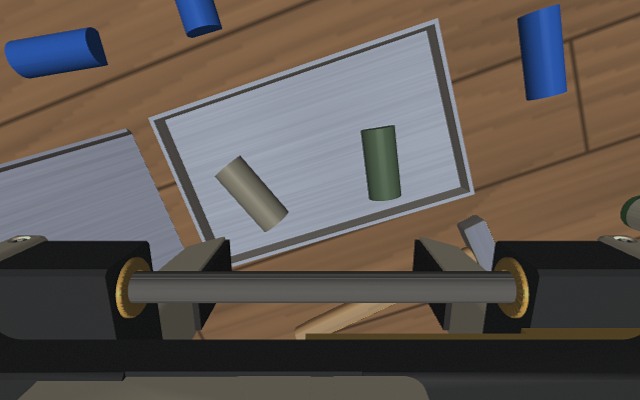

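Wrist view shows core_a at (381,163) and core_b at (251,194), both upright with the rounded top up. The fits match the nominal sizes: A (578.7,−229.3), yaw −11°; B (563.4,−374.5), yaw 19.3°.

Request:
{"name": "step_arm", "arguments": {"targets": [[[0.03,0.02,-0.005,-3],[0.06,0.04,-0.01,-6],[0.09,0.0617,-0.0155,-8.1],[0.12,0.0617,-0.0155,-8.1],[0.14,0.0617,-0.0155,-8.1]]], "jaw": 0}}

```text
time: 1.4
tool_pos: [578.3, -226.4, 81.3]
tcp_rot: [2.914, 1.563, 2.722]
contact_force: [-0.8, -0.8, 0.1]
grip_width: 91.6
```

```bash
python3 go.py 578.7 -229.3 8 79
```

```text
t1.40 pos [ 578.3 -226.4   81.3] yaw 79.0 w91.6 F [-0.8 -0.8  0.1] tilt [-0.007  0.003 -1.   ] q [-0.5   0.66  1.42 -0.    1.07 -1.87]
 -> shift [ 0.0732 -0.0029  0.0015] turn -0.0
```

Request:
{"name": "step_arm", "arguments": {"targets": [[[0.02,-0.0025,0.001,0],[0.04,-0.0025,0.001,0],[0.06,-0.0025,0.001,0],[0.07,-0.0025,0.001,0],[0.072,-0.0025,0.001,0]]]}}

```text
time: 1.82
tool_pos: [576.9, -227.4, 6.9]
tcp_rot: [2.878, 1.558, 2.685]
contact_force: [0.0, -0.8, 0.4]
grip_width: 91.8
```

```bash
python3 go.py 578.7 -229.3 8 79
```

```text
t1.82 pos [ 576.9 -227.4    6.9] yaw 78.9 w91.8 F [ 0.  -0.8  0.4] tilt [-0.011  0.006 -1.   ] q [-0.5   0.75  1.47 -0.    0.93 -1.88]
 -> shift [-0.0011 -0.0015  0.0021] turn -0.1
```

Request:
{"name": "step_arm", "arguments": {"targets": [[[-0.001,-0.0015,0.002,0],[-0.001,-0.0015,0.002,0],[-0.001,-0.0015,0.002,0],[-0.001,-0.0015,0.002,0],[-0.001,-0.0015,0.002,0]]], "jaw": 1}}

```text
time: 2.23
tool_pos: [579.0, -229.5, 8.8]
tcp_rot: [2.879, 1.56, 2.686]
contact_force: [0.4, -0.1, 0.1]
grip_width: 63.2
```

Request:
{"name": "step_arm", "arguments": {"targets": [[[0,0,0,0],[0,0,0,0],[0,0,0,0],[0,0,0,0],[0,0,0,0]]]}}

```text
time: 2.65
tool_pos: [579.1, -229.5, 9.0]
tcp_rot: [2.874, 1.56, 2.68]
contact_force: [-0.2, 1.0, 0.7]
grip_width: 35.1
```

```bash
python3 go.py 578.7 -229.3 150 79 500 240 150 93
```

```text
t2.65 pos [ 579.1 -229.5    9. ] yaw 78.9 w35.1 F [-0.2  1.   0.7] tilt [-0.01   0.005 -1.   ] q [-0.5   0.75  1.46 -0.    0.94 -1.88]
 -> shift [-0.141   0.0005 -0.0019] turn -0.1
t2.65 pos [ 579.1 -229.5    9. ] yaw 78.9 w35.1 F [-0.2  1.   0.7] tilt [-0.01   0.005 -1.   ] q [-0.5   0.75  1.46 -0.    0.94 -1.88]
 -> shift [-0.138   0.4459 -0.1694] turn -14.1
```

Request:
{"name": "step_arm", "arguments": {"targets": [[[-0.015,0,0,0],[-0.05,0,0,0],[-0.085,0.005,-0.001,0],[-0.12,0.02,-0.01,-3],[-0.138,0.055,-0.02,-5]]]}}

```text
time: 3.07
tool_pos: [572.5, -175.8, 151.2]
tcp_rot: [3.056, 1.566, 2.948]
contact_force: [1.6, 0.5, -0.6]
grip_width: 35.6
```

Request:
{"name": "step_arm", "arguments": {"targets": [[[0,0.038,-0.012,-2],[0,0.076,-0.025,-4],[0,0.114,-0.038,-6],[0,0.152,-0.05,-8],[0,0.19,-0.062,-9]]]}}

```text
time: 3.48
tool_pos: [530.3, 21.4, 151.4]
tcp_rot: [2.906, 1.566, 2.957]
contact_force: [0.1, 0.0, -2.5]
grip_width: 35.4
```

```bash
python3 go.py 483 265 150 93
```

```text
t3.48 pos [530.3  21.4 151.4] yaw 92.9 w35.4 F [ 0.1  0.  -2.5] tilt [-0.005  0.001 -1.   ] q [-0.1   0.43  1.62  0.    1.1  -1.73]
 -> shift [ 0.0018  0.2456 -0.0349] turn -0.1
```

Request:
{"name": "step_arm", "arguments": {"targets": [[[0,0.038,-0.007,0],[0,0.076,-0.014,0],[0,0.114,-0.021,0],[0,0.15,-0.028,0],[0,0.18,-0.028,0]]]}}

```text
time: 3.9
tool_pos: [491.2, 202.0, 151.5]
tcp_rot: [2.952, 1.564, 3.004]
contact_force: [-0.4, 0.0, -1.7]
grip_width: 36.1
```

```bash
cat > tote.py <<'E'
from h import *
from meas import *
import sys
d=cap('wrist' if len(sys.argv)<3 else sys.argv[2],sys.argv[1]); W=cloud(d); z=W[...,2]; C=d['color'].astype(int)
r,g,b=C[...,0],C[...,1],C[...,2]
m=(r-b>70)&(g-b>50)&(z>36)&(z<90)&(abs(W[...,0]-505)<150)&(abs(W[...,1]-245)<190)
p=W[m]; t=p[p[:,2]>74]; f=p[(p[:,2]<43)]
print('n',len(p),'rim',rect(t),'rim z',np.median(t[:,2]).round(1),'floor',rect(f),np.median(f[:,2]).round(1))
w=W[(abs(z-35)<4)&(r>150)&(b>140)&(abs(W[...,0]-505)<150)&(abs(W[...,1]-245)<190)]
if len(w): print('scale',rect(w),np.median(w[:,2]).round(1))
m=(r-g>50)&(r-b>50)&(z>29)&(z<42)&(abs(W[...,0]-505)<130)&(abs(W[...,1]-245)<170)
for ce,k,p in comp(m,W):
    print('red',ce,k,'min',p.min(0).round(1),'max',p.max(0).round(1))
E
python3 tote.py wrist2.png;python3 go.py 483 265 150 93
```

```text
n 35244 rim (array([464.9, 219.1]), array([ 99.9, 235.9]), 2.9) rim z 80.7 floor (array([473.1, 233.3]), array([109.3, 258.7]), 3.2) 39.9
scale (array([495.9, 247.4]), array([251.1, 359.1]), 2.4) 35.8
red [530. 145.] 246 min [423.6 360.3  34.7] max [453.2 369.9  39.2]
t3.95 pos [491.5 206.5 151.7] yaw 93.1 w35.7 F [-1.1  4.9 -1.9] tilt [-0.005  0.004 -1.   ] q [ 0.25  0.43  1.61  0.01  1.11 -1.38]
 -> shift [ 0.002   0.0589 -0.0054] turn 0.1
```

View pics/wrist2.png

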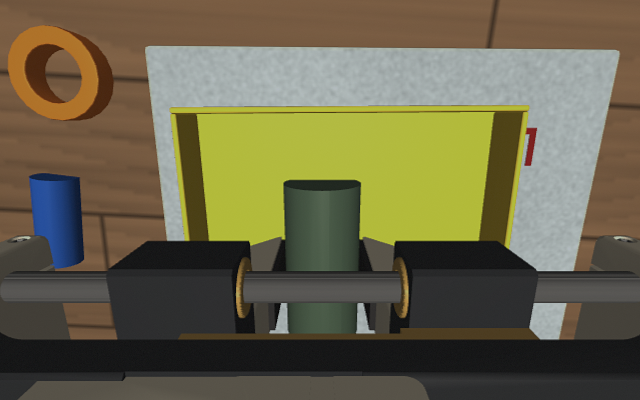

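Wrist view 2 shows core_a held level in the jaws at (322,230) above the tote. The tote's −x rim is at rows 108–112 and a red mark is at (530,145). Tote centre ≈ (485,220); scale centre minus tote ≈ (20,27).

Request:
{"name": "step_arm", "arguments": {"targets": [[[0,0.03,-0.004,0],[0,0.06,-0.006,0],[0.01,0.0605,-0.0065,0],[0.035,0.0605,-0.0065,0],[0.06,0.0605,-0.0065,0]]]}}

```text
time: 4.37
tool_pos: [481.8, 267.2, 91.8]
tcp_rot: [2.1, 1.565, 2.155]
contact_force: [-0.2, -0.1, -2.2]
grip_width: 35.3
```

Request:
{"name": "step_arm", "arguments": {"targets": [[[0.015,0,0,0],[0.025,0,0,0],[0.034,0,0,0],[0.037,0,0,0],[0.037,0,0,0]]]}}

```text
time: 4.78
tool_pos: [481.7, 267.1, 54.4]
tcp_rot: [2.208, 1.565, 2.263]
contact_force: [-1.0, -0.7, -0.9]
grip_width: 35.4
```

```bash
python3 go.py 482.6 267 44.5 93
```

```text
t4.78 pos [481.7 267.1  54.4] yaw 93.1 w35.4 F [-1.  -0.7 -0.9] tilt [-0.004  0.004 -1.   ] q [ 0.36  0.58  1.66  0.01  0.9  -1.27]
 -> shift [ 0.0099 -0.0002  0.0009] turn 0.1
```

Request:
{"name": "step_arm", "arguments": {"targets": [[[0.004,0,0,0],[0.006,0,0,0],[0.008,0,0,0],[0.009,0,0,0],[0.009,0,0,0]]]}}

```text
time: 5.2
tool_pos: [481.7, 267.2, 45.5]
tcp_rot: [2.192, 1.565, 2.247]
contact_force: [-0.1, -0.3, -2.2]
grip_width: 35.7
```

Request:
{"name": "step_arm", "arguments": {"targets": [[[0.0005,0,0,0],[0.001,0,0,0],[0.001,0,0,0],[0.001,0,0,0],[0.001,0,0,0]]]}}

```text
time: 5.62
tool_pos: [481.7, 267.2, 44.5]
tcp_rot: [2.172, 1.565, 2.227]
contact_force: [-0.3, -0.2, -1.9]
grip_width: 35.7
```

Request:
{"name": "step_arm", "arguments": {"targets": [[[0.0005,0,0,0],[0.001,0,0,0],[0.001,0,0,0],[0.001,0,0,0],[0.001,0,0,0]]]}}

```text
time: 6.03
tool_pos: [481.9, 267.2, 43.9]
tcp_rot: [2.075, 1.565, 2.13]
contact_force: [-0.9, 0.0, 5.0]
grip_width: 35.1
```

Contact at 43.9. Releasing.

Request:
{"name": "step_arm", "arguments": {"targets": [[[0,0,0,0],[0,0,0,0],[0,0,0,0],[0,0,0,0],[0,0,0,0]]], "jaw": 0.35}}

```text
time: 6.45
tool_pos: [481.8, 267.2, 43.7]
tcp_rot: [2.123, 1.565, 2.178]
contact_force: [-0.6, -0.1, 0.4]
grip_width: 59.3
```

Request:
{"name": "step_arm", "arguments": {"targets": [[[-0.01,0,0,0],[-0.035,0,0,0],[-0.07,0,0,0],[-0.1,0,0,0],[-0.13,0,0,0]]]}}

```text
time: 6.87
tool_pos: [482.1, 266.6, 176.0]
tcp_rot: [2.0, 1.565, 2.055]
contact_force: [-0.1, 0.4, -0.2]
grip_width: 59.6
```

```bash
python3 go.py 530 0 170 103 555 -345 130 109.3
```

```text
t6.87 pos [482.1 266.6 176. ] yaw 93.2 w59.6 F [-0.1  0.4 -0.2] tilt [-0.003  0.005 -1.   ] q [ 0.36  0.43  1.53  0.01  1.18 -1.27]
 -> shift [ 0.0047 -0.2689  0.0331] turn -9.8
t6.87 pos [482.1 266.6 176. ] yaw 93.2 w59.6 F [-0.1  0.4 -0.2] tilt [-0.003  0.005 -1.   ] q [ 0.36  0.43  1.53  0.01  1.18 -1.27]
 -> shift [ 0.0429 -0.6149  0.0392] turn -16.1
```

Request:
{"name": "step_arm", "arguments": {"targets": [[[0,-0.04,0.007,-3],[0,-0.08,0.014,-6],[0,-0.12,0.02,-9],[0,-0.16,0.025,-13],[0,-0.2,0.03,-16]]], "jaw": 0}}

```text
time: 7.28
tool_pos: [523.2, 66.9, 176.0]
tcp_rot: [1.499, 1.566, 1.837]
contact_force: [0.4, -0.1, -0.1]
grip_width: 88.3
```

```bash
python3 go.py 545 -130 170 109.3
```

```text
t7.28 pos [523.2  66.9 176. ] yaw 109.4 w88.3 F [ 0.4 -0.1 -0.1] tilt [-0.001  0.005 -1.   ] q [-0.02  0.39  1.6   0.01  1.15 -1.93]
 -> shift [ 0.005  -0.193  -0.0447] turn 0.1
```

Request:
{"name": "step_arm", "arguments": {"targets": [[[0,-0.039,-0.009,0],[0,-0.078,-0.018,0],[0,-0.117,-0.027,0],[0,-0.156,-0.036,0],[0,-0.193,-0.045,0]]]}}

```text
time: 7.7
tool_pos: [544.7, -132.4, 175.9]
tcp_rot: [1.353, 1.566, 1.691]
contact_force: [0.6, 0.9, -0.5]
grip_width: 91.6
```

Request:
{"name": "step_arm", "arguments": {"targets": [[[0,-0.038,-0.011,0],[0,-0.076,-0.022,0],[0,-0.114,-0.034,0],[0,-0.152,-0.045,0],[0,-0.18,-0.053,0]]]}}

```text
time: 8.12
tool_pos: [553.8, -323.2, 175.8]
tcp_rot: [1.239, 1.568, 1.575]
contact_force: [0.2, -0.5, 0.5]
grip_width: 92.0
```

```bash
python3 wr.py wrist3.png; python3 go.py 558 -376.5 14 109.3
python3 - <<'E'
from h import *
D=np.load('wrist.npz');W=D['W'];z=W[...,2]
m=(W[...,1]<-430)&(W[...,0]>600)&(W[...,0]<650)&(z>50)&(z<120)
p=W[m];print(len(p)); 
for a in range(-520,-430,10):
  q=p[(p[:,1]>=a)&(p[:,1]<a+10)]
  if len(q):print(a,q[:,0].min().round(),q[:,0].max().round(),q[:,2].max().round())
E
```

```text
30.995933099382768 [array([351., 694.]), array([-555.,  -65.]), array([ -0., 287.])]
[267. 180.] 3349 (array([ 563.9, -375.2]), array([82.3, 35.7]), 19.4) top 31.7
  pca yaw -160.7
floor z 4.884927342953829
t8.17 pos [ 553.5 -327.9  175.4] yaw 109.1 w91.9 F [-2.2 -2.5 -0.3] tilt [ 0.001  0.    -1.   ] q [-0.65  0.6   1.24  0.    1.3  -2.56]
 -> shift [ 0.1614 -0.0474 -0.0118] turn -0.2
5469
-520 600.0 621.0 100.0
-510 600.0 622.0 96.0
-500 600.0 622.0 92.0
-490 600.0 623.0 87.0
-480 618.0 622.0 82.0
-470 619.0 623.0 78.0
-460 619.0 623.0 74.0
```

Request:
{"name": "step_arm", "arguments": {"targets": [[[0.0,-0.024,-0.007,0],[0.02,-0.0477,-0.014,0],[0.055,-0.0477,-0.014,0],[0.09,-0.0477,-0.014,0],[0.11,-0.0477,-0.014,0]]]}}

```text
time: 8.58
tool_pos: [554.2, -376.7, 61.9]
tcp_rot: [1.941, 1.566, 2.273]
contact_force: [-1.4, 0.5, -0.3]
grip_width: 91.8
```

```bash
python3 go.py 556 -377.5 12 109.3
```

```text
t8.58 pos [ 554.2 -376.7   61.9] yaw 109.0 w91.8 F [-1.4  0.5 -0.3] tilt [-0.003  0.004 -1.   ] q [-0.71  0.76  1.27  0.    1.11 -2.61]
 -> shift [ 0.0499 -0.0016  0.0015] turn -0.3
```

Request:
{"name": "step_arm", "arguments": {"targets": [[[0.015,-0.001,0.001,-0.3],[0.03,-0.001,0.001,-0.3],[0.042,-0.001,0.001,-0.3],[0.05,-0.001,0.001,-0.3],[0.05,-0.001,0.001,-0.3]]]}}

```text
time: 9.0
tool_pos: [554.9, -375.9, 10.6]
tcp_rot: [1.935, 1.563, 2.272]
contact_force: [-0.0, 1.7, -1.1]
grip_width: 91.6
```

```bash
python3 go.py 556 -377.5 12 109.3
```

```text
t9.00 pos [ 554.9 -375.9   10.6] yaw 109.3 w91.6 F [-0.   1.7 -1.1] tilt [-0.005  0.006 -1.   ] q [-0.71  0.82  1.31  0.    1.02 -2.62]
 -> shift [-0.0014 -0.0019  0.0005] turn 0.0
```

Request:
{"name": "step_arm", "arguments": {"targets": [[[-0.001,-0.001,0,0],[-0.001,-0.001,0,0],[-0.001,-0.001,0,0],[-0.001,-0.001,0,0],[-0.001,-0.001,0,0]]], "jaw": 1}}

```text
time: 9.42
tool_pos: [555.5, -377.3, 12.4]
tcp_rot: [1.917, 1.564, 2.254]
contact_force: [0.6, -0.8, 0.3]
grip_width: 62.9
```

Request:
{"name": "step_arm", "arguments": {"targets": [[[0,0,0,0],[0,0,0,0],[0,0,0,0],[0,0,0,0],[0,0,0,0]]]}}

```text
time: 9.83
tool_pos: [555.5, -377.3, 12.5]
tcp_rot: [1.913, 1.565, 2.25]
contact_force: [-0.0, -0.2, 1.1]
grip_width: 35.5
```

Request:
{"name": "step_arm", "arguments": {"targets": [[[-0.005,0,0,0],[-0.02,0,0,0],[-0.05,0,0,0],[-0.09,0,0,0],[-0.13,0,0,0]]]}}

```text
time: 10.25
tool_pos: [555.2, -377.3, 142.8]
tcp_rot: [1.975, 1.561, 2.313]
contact_force: [0.5, -0.6, -0.4]
grip_width: 35.2
```

```bash
python3 go.py 555 -180 150 109.3 ; python3 - <<'E'
from h import *
cap('wrist','wrist4.png')
E
```

```text
t10.25 pos [ 555.2 -377.3  142.8] yaw 109.3 w35.2 F [ 0.5 -0.6 -0.4] tilt [-0.006  0.007 -1.   ] q [-0.71  0.68  1.18  0.    1.29 -2.62]
 -> shift [-0.0058  0.1863  0.0651] turn 0.0
```

View pics/wrist4.png

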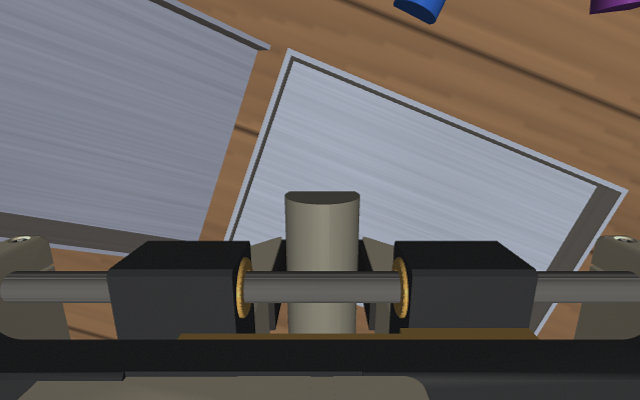

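Wrist view 4: core_b is held level at (322,230). The tray corner and chute are below and nothing touches.

Request:
{"name": "step_arm", "arguments": {"targets": [[[0,0.037,0.013,0],[0,0.074,0.026,0],[0,0.111,0.039,0],[0,0.148,0.052,0],[0,0.186,0.065,0]]]}}

```text
time: 10.72
tool_pos: [557.9, -181.5, 152.9]
tcp_rot: [-0.894, 1.564, -0.556]
contact_force: [1.3, -0.1, -1.3]
grip_width: 35.5
```

```bash
python3 go.py 525 15 148 93
```

```text
t10.72 pos [ 557.9 -181.5  152.9] yaw 109.3 w35.5 F [ 1.3 -0.1 -1.3] tilt [ 0.006 -0.004 -1.   ] q [-0.44  0.51  1.46 -0.    1.16 -2.35]
 -> shift [0.004  0.1964 0.0339] turn 16.3
```

Request:
{"name": "step_arm", "arguments": {"targets": [[[0,0.039,0.007,4],[0,0.078,0.014,8],[0,0.117,0.02,12],[0,0.156,0.027,16],[0,0.196,0.034,16.3]]]}}

```text
time: 11.13
tool_pos: [524.5, 16.4, 152.2]
tcp_rot: [-0.589, 1.564, -0.54]
contact_force: [0.6, -0.3, -1.4]
grip_width: 35.7
```

```bash
python3 go.py 479.5 172.6 150 93
```

```text
t11.13 pos [524.5  16.4 152.2] yaw 92.8 w35.7 F [ 0.6 -0.3 -1.4] tilt [ 0.006 -0.004 -1.   ] q [-0.11  0.41  1.64 -0.    1.08 -1.73]
 -> shift [ 0.0013  0.1582 -0.0374] turn -0.2
```

Request:
{"name": "step_arm", "arguments": {"targets": [[[0,0.038,-0.009,0],[0,0.076,-0.018,0],[0,0.114,-0.027,0],[0,0.15,-0.0365,0],[0,0.158,-0.0375,0]]]}}

```text
time: 11.55
tool_pos: [477.0, 176.8, 151.4]
tcp_rot: [-0.441, 1.565, -0.388]
contact_force: [-0.8, 0.0, -1.9]
grip_width: 35.6
```

```bash
python3 tote.py wrist5.png; python3 go.py 479.5 172.6 50 93
```

```text
n 26533 rim (array([485.3, 220. ]), array([140.2, 236.3]), 3.2) rim z 80.7 floor (array([474. , 236.2]), array([107.1, 262.9]), 3.2) 39.9
scale (array([488.9, 247.1]), array([236.8, 359. ]), 2.4) 35.8
red [561. 164.] 142 min [423.4 365.4  34.2] max [452.8 370.5  38.3]
t11.60 pos [477.8 176.1 151.4] yaw 93.0 w35.8 F [-0.   1.4 -2.1] tilt [ 0.006 -0.003 -1.   ] q [ 0.2   0.39  1.68 -0.    1.07 -1.42]
 -> shift [ 0.1015 -0.0032  0.0009] turn 0.0
```

View pics/wrist5.png

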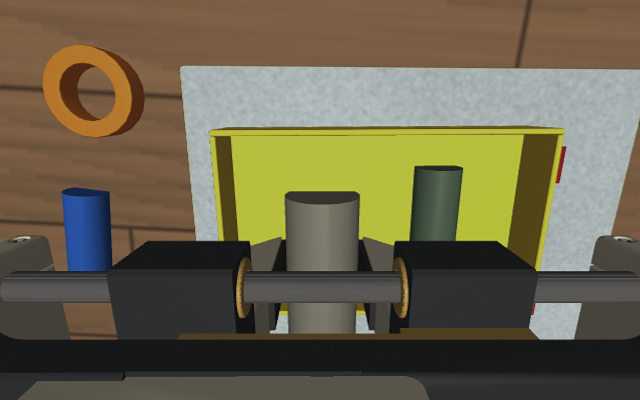

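Wrist view 5: core_a lies flat in the tote at (438,205) and core_b is held at (322,260) above it. The tote has not moved: (485.3,220.0), yaw 3.2°. Lowering.

Request:
{"name": "step_arm", "arguments": {"targets": [[[0.03,-0.003,0.001,0],[0.055,-0.003,0.001,0],[0.075,-0.003,0.001,0],[0.09,-0.003,0.001,0],[0.0965,-0.003,0.001,0]]]}}

```text
time: 12.02
tool_pos: [478.7, 171.6, 53.0]
tcp_rot: [-0.983, 1.566, -0.931]
contact_force: [-0.8, -0.1, -1.4]
grip_width: 35.3
```

Request:
{"name": "step_arm", "arguments": {"targets": [[[0.002,0,0,0],[0.004,0,0,0],[0.005,0,0,0],[0.0055,0,0,0],[0.0055,0,0,0]]]}}

```text
time: 12.43
tool_pos: [479.3, 171.6, 48.1]
tcp_rot: [-0.745, 1.566, -0.693]
contact_force: [0.5, -0.5, -1.6]
grip_width: 35.7
```

Request:
{"name": "step_arm", "arguments": {"targets": [[[0.0005,0,0,0],[0.001,0,0,0],[0.001,0,0,0],[0.001,0,0,0],[0.001,0,0,0]]]}}

```text
time: 12.85
tool_pos: [479.6, 171.7, 47.5]
tcp_rot: [-0.619, 1.565, -0.567]
contact_force: [0.5, -0.3, 1.3]
grip_width: 35.3
```

Request:
{"name": "step_arm", "arguments": {"targets": [[[0,0,0,0],[0,0,0,0],[0,0,0,0],[0,0,0,0],[0,0,0,0]]], "jaw": 0.35}}

```text
time: 13.27
tool_pos: [479.6, 171.7, 47.5]
tcp_rot: [-0.62, 1.565, -0.568]
contact_force: [0.1, -0.0, -0.4]
grip_width: 58.9
```

Request:
{"name": "step_arm", "arguments": {"targets": [[[-0.01,0,0,0],[-0.03,0,0,0],[-0.06,0,0,0],[-0.085,0,0,0],[-0.1,0,0,0]]]}}

```text
time: 13.68
tool_pos: [480.1, 172.3, 150.9]
tcp_rot: [-0.319, 1.562, -0.266]
contact_force: [1.2, 1.6, -0.2]
grip_width: 59.7
```

```bash
python3 tote.py w6.png; python3 tote.py s6.png scene; python3 tote.py d6.png side; python3 go.py 491.8 104.2 110 93
python3 - <<'E'
import cv2
a=cv2.imread('pics/s6.png')[200:390,300:520];cv2.imwrite('pics/crop6.png',cv2.resize(a,None,fx=2.8,fy=2.8))
E
```

```text
n 30157 rim (array([485.2, 220.1]), array([140.2, 235.7]), 3.3) rim z 80.6 floor (array([480.4, 237.1]), array([119.7, 264.5]), 3.3) 39.9
scale (array([489. , 247.2]), array([236.4, 358.9]), 2.4) 35.8
red [568. 160.] 92 min [423.4 366.5  34.9] max [452.4 369.9  38.2]
n 4775 rim (array([485.9, 219. ]), array([143.5, 236.1]), 3.2) rim z 78.9 floor (array([470.1, 206. ]), array([175.1, 254.5]), 3.7) 39.1
scale (array([505.2, 245.7]), array([270.9, 359. ]), 2.6) 34.9
red [358. 272.] 30 min [560.8 123.8  33.5] max [585.6 152.7  38.4]
red [469. 305.] 38 min [422.6 339.   32.5] max [452.4 367.1  38.5]
red [431. 340.] 48 min [546.7 343.5  32.1] max [576.1 371.7  38.6]
n 1708 rim (array([484.1, 215.9]), array([142.9, 241.1]), 3.8) rim z 77.0 floor (array([485.2, 217.4]), array([142.5, 241.4]), 3.5) 38.5
scale (array([504.5, 243.3]), array([272.6, 364.3]), 2.4) 33.8
t13.83 pos [479.7 172.1 149. ] yaw 93.0 w59.7 F [-0.6 -0.3 -0.7] tilt [ 0.008 -0.003 -1.   ] q [ 0.2   0.39  1.69 -0.    1.06 -1.42]
 -> shift [ 0.0393 -0.0684  0.0082] turn -0.0
```

View pics/crop6.png

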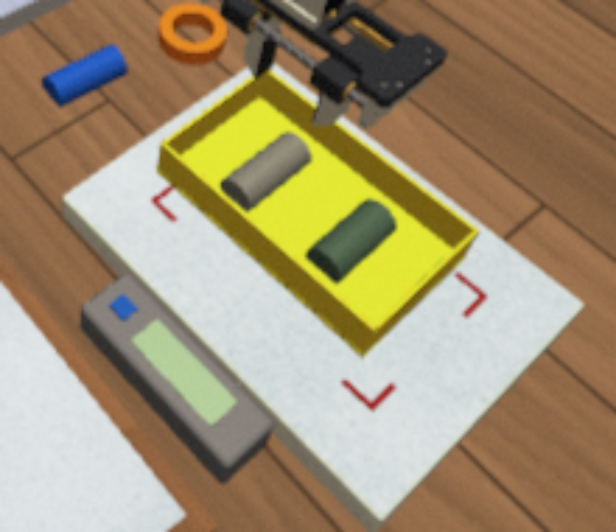

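Crop: both cores lie flat in the tote, core_b at (265,170) and core_a at (352,240), and the tote needs about +20/+27 mm. I'll grip the middle of the −y wall and slide it along y.

Request:
{"name": "step_arm", "arguments": {"targets": [[[0,-0.035,0.004,0],[0,-0.0684,0.008,0],[0.015,-0.0684,0.008,0],[0.03,-0.0684,0.008,0],[0.039,-0.0684,0.008,0]]], "jaw": 0.6}}

```text
time: 14.25
tool_pos: [490.3, 103.4, 108.0]
tcp_rot: [-0.625, 1.566, -0.574]
contact_force: [-0.2, 0.6, -0.1]
grip_width: 37.4
```

```bash
python3 go.py 491.8 104.2 60 93
```

```text
t14.25 pos [490.3 103.4 108. ] yaw 92.9 w37.4 F [-0.2  0.6 -0.1] tilt [ 0.004 -0.003 -1.   ] q [ 0.06  0.43  1.76 -0.    0.95 -1.56]
 -> shift [0.048  0.0009 0.0014] turn -0.1
```

Request:
{"name": "step_arm", "arguments": {"targets": [[[0.01,0.001,0.001,0],[0.025,0.001,0.001,0],[0.04,0.001,0.001,0],[0.048,0.001,0.001,0],[0.048,0.001,0.001,0]]]}}

```text
time: 14.67
tool_pos: [489.7, 104.5, 57.9]
tcp_rot: [-1.786, 1.568, -1.735]
contact_force: [-0.3, 0.4, 0.8]
grip_width: 36.8
```

Request:
{"name": "step_arm", "arguments": {"targets": [[[0,0,0,0],[0,0,0,0],[0,0,0,0],[0,0,0,0],[0,0,0,0]]], "jaw": 1}}

```text
time: 15.08
tool_pos: [490.1, 104.5, 58.4]
tcp_rot: [-1.413, 1.568, -1.362]
contact_force: [0.1, -0.2, -0.2]
grip_width: 8.1
```

Request:
{"name": "step_arm", "arguments": {"targets": [[[0,0,0,0],[0,0,0,0],[0,0,0,0],[0,0,0,0],[0,0,0,0]]]}}

```text
time: 15.5
tool_pos: [490.0, 104.5, 58.6]
tcp_rot: [-1.455, 1.568, -1.404]
contact_force: [-1.7, 0.0, 1.7]
grip_width: 4.0
```

```bash
python3 go.py 490.4 130.3 60 92.5; python3 tote.py w7.png
```

```text
t15.50 pos [490.  104.5  58.6] yaw 93.0 w4.0 F [-1.7  0.   1.7] tilt [ 0.001 -0.003 -1.   ] q [ 0.06  0.51  1.8  -0.    0.83 -1.56]
 -> shift [-0.0015  0.0258  0.0018] turn 0.5
n 38905 rim (array([467. , 165.1]), array([ 97.3, 127.7]), 3.2) rim z 80.7 floor (array([485.4, 189.4]), array([126. , 165.8]), 3.0) 39.9
scale (array([461.2, 166.5]), array([174.5, 200.2]), 2.5) 35.8
```

Request:
{"name": "step_arm", "arguments": {"targets": [[[0,0.003,0,0],[0,0.007,0,0.1],[0,0.011,0,0.2],[0,0.015,0,0.3],[0,0.018,0,0.4]]]}}

```text
time: 15.97
tool_pos: [489.2, 122.9, 58.5]
tcp_rot: [-1.359, 1.568, -1.314]
contact_force: [0.6, -4.9, 0.7]
grip_width: 3.9
```

Request:
{"name": "step_arm", "arguments": {"targets": [[[0,0.002,0,0],[0,0.005,0,0],[0,0.008,0,0],[0,0.008,0,0],[0,0.008,0,0]]]}}

```text
time: 16.38
tool_pos: [488.9, 131.6, 58.5]
tcp_rot: [-1.148, 1.568, -1.104]
contact_force: [1.0, 0.9, 0.6]
grip_width: 3.7
```

```bash
python3 go.py 490.4 130.3 60 92.5; python3 tote.py s8.png scene;python3 tote.py s8.png side
```

```text
t16.38 pos [488.9 131.6  58.5] yaw 92.6 w3.7 F [1.  0.9 0.6] tilt [ 0.001 -0.002 -1.   ] q [ 0.11  0.51  1.79 -0.    0.84 -1.5 ]
 -> shift [-0.0014 -0.0014  0.0015] turn 0.1
n 4553 rim (array([485.9, 245.4]), array([143.2, 238.2]), 2.6) rim z 78.7 floor (array([471., 234.]), array([174.1, 253.1]), 3.3) 39.1
scale (array([504.9, 246. ]), array([270.6, 358.6]), 2.6) 34.9
red [358. 272.] 31 min [558.2 124.1  33. ] max [585.9 153.5  39.9]
red [431. 340.] 48 min [545.4 343.6  31.4] max [576.4 371.9  37.9]
n 1108 rim (array([482.4, 245.2]), array([144.3, 241.8]), 1.0) rim z 77.2 floor (array([483.6, 245.6]), array([140.4, 241.4]), 2.1) 38.6
scale (array([503.9, 244.9]), array([270.8, 362.9]), 2.6) 33.7
```

The y slide worked: scene shows the tote at y 245.4 against the scale's 246.0, yaw 2.6 = 2.6. I'll release, then regrip at the middle of the −x wall.

Request:
{"name": "step_arm", "arguments": {"targets": [[[0,0,0,0],[0,0,0,0],[0,0,0,0],[0,0,0,0],[0,0,0,0]]], "jaw": 0.6}}

```text
time: 16.9
tool_pos: [488.8, 131.5, 58.5]
tcp_rot: [-1.152, 1.569, -1.108]
contact_force: [0.0, -0.9, -0.0]
grip_width: 32.7
```

Request:
{"name": "step_arm", "arguments": {"targets": [[[-0.015,0,0,0],[-0.035,0,0,0],[-0.055,0,0,7],[-0.07,0.01,0,14],[-0.07,0.03,0,21]]]}}

```text
time: 17.32
tool_pos: [489.4, 160.9, 131.6]
tcp_rot: [0.084, 1.564, -0.247]
contact_force: [1.5, -0.0, -0.1]
grip_width: 36.9
```

```bash
python3 go.py 416.3 244 120 2.6
```

```text
t17.32 pos [489.4 160.9 131.6] yaw 71.1 w36.9 F [ 1.5 -0.  -0.1] tilt [ 0.007 -0.002 -1.   ] q [ 0.17  0.42  1.69 -0.    1.02 -1.07]
 -> shift [ 0.011   0.0549 -0.0962] turn 68.5
```

Request:
{"name": "step_arm", "arguments": {"targets": [[[0,0.011,-0.02,7],[0,0.022,-0.04,14],[0,0.033,-0.06,21],[0,0.044,-0.08,28],[0,0.055,-0.096,35]]]}}

```text
time: 17.73
tool_pos: [415.1, 244.7, 131.0]
tcp_rot: [0.662, 1.565, -0.286]
contact_force: [0.5, 0.4, -0.5]
grip_width: 36.6
```

Request:
{"name": "step_arm", "arguments": {"targets": [[[0,0,0,7],[0,0,0,14],[0,0,0,21],[0,0,0,28],[0,0,0,33.5]]]}}

```text
time: 18.15
tool_pos: [415.0, 244.7, 131.0]
tcp_rot: [1.237, 1.565, -0.301]
contact_force: [1.4, -0.6, -0.5]
grip_width: 36.7
```

```bash
python3 tote.py w9.png; python3 go.py 416.3 244 60 2.6
```

```text
n 36611 rim (array([484.7, 266.3]), array([140.1, 198.9]), 2.5) rim z 80.7 floor (array([501.9, 255.5]), array([164.7, 236.9]), 2.5) 39.9
scale (array([503.6, 258.8]), array([270.1, 263.7]), 1.8) 35.9
t18.20 pos [415.1 244.7 131. ] yaw 1.6 w36.7 F [-0.8 -0.7  0.4] tilt [ 0.006 -0.002 -1.   ] q [ 0.38  0.37  1.78 -0.    0.99  0.35]
 -> shift [0.071  0.0008 0.0006] turn -1.0
```

Request:
{"name": "step_arm", "arguments": {"targets": [[[0.02,0.0015,0,-1],[0.04,0.0015,0,-1],[0.055,0.0015,0,-1],[0.068,0.0015,0,-1],[0.071,0.0015,0,-1]]]}}

```text
time: 18.62
tool_pos: [415.9, 244.0, 58.1]
tcp_rot: [0.657, 1.567, -0.867]
contact_force: [-0.5, 0.1, -0.6]
grip_width: 36.4
```

Request:
{"name": "step_arm", "arguments": {"targets": [[[0,0,0,0],[0,0,0,0],[0,0,0,0],[0,0,0,0],[0,0,0,0]]], "jaw": 1}}

```text
time: 19.03
tool_pos: [416.3, 244.2, 58.8]
tcp_rot: [0.937, 1.566, -0.586]
contact_force: [0.2, 0.8, 0.1]
grip_width: 7.9
```

Request:
{"name": "step_arm", "arguments": {"targets": [[[0,0,0,0],[0,0,0,0],[0,0,0,0],[0,0,0,0],[0,0,0,0]]]}}

```text
time: 19.45
tool_pos: [416.4, 244.2, 59.1]
tcp_rot: [0.992, 1.566, -0.531]
contact_force: [0.2, -0.7, 1.5]
grip_width: 3.4
```

```bash
python3 go.py 436.5 245 60 2.6; python3 tote.py s10.png scene;python3 tote.py s11.png side
```

```text
t19.45 pos [416.4 244.2  59.1] yaw 2.7 w3.4 F [ 0.2 -0.7  1.5] tilt [ 0.004 -0.002 -1.   ] q [ 0.37  0.48  1.85 -0.01  0.81  0.33]
 -> shift [-0.0009  0.0201  0.0002] turn 0.1
n 4475 rim (array([484.1, 246.6]), array([143.3, 235.8]), 2.6) rim z 78.9 floor (array([469. , 233.9]), array([173.5, 253.1]), 2.6) 39.0
scale (array([505.1, 246.2]), array([270.5, 358.2]), 2.6) 34.9
red [358. 272.] 31 min [559.  123.2  32.9] max [585.5 151.7  37.4]
red [431. 340.] 48 min [546.8 343.7  32.3] max [576.6 371.6  37.6]
n 1131 rim (array([484. , 242.6]), array([141.3, 239.2]), 2.2) rim z 77.2 floor (array([485.7, 230.7]), array([142.6, 211.4]), 3.3) 38.5
scale (array([504.4, 242.2]), array([273.3, 359.4]), 2.5) 33.8
```

Request:
{"name": "step_arm", "arguments": {"targets": [[[0,0.003,0,0],[0,0.007,0.0005,0],[0,0.011,0.001,0],[0,0.014,0.001,0],[0,0.017,0.001,0]]]}}

```text
time: 19.97
tool_pos: [430.7, 243.8, 59.0]
tcp_rot: [-0.43, 1.567, -1.952]
contact_force: [-10.2, -0.5, 9.0]
grip_width: 3.6
```

```bash
python3 go.py 436.9 244.1 59 2.6
```

```text
t19.97 pos [430.7 243.8  59. ] yaw 2.8 w3.6 F [-10.2  -0.5   9. ] tilt [-0.001 -0.004 -1.   ] q [ 0.36  0.5   1.82 -0.    0.83  0.32]
 -> shift [ 0.      0.0062 -0.    ] turn 0.2
```

Request:
{"name": "step_arm", "arguments": {"targets": [[[0,0.002,0,0],[0,0.004,0,0],[0,0.0062,0,0],[0,0.0062,0,0],[0,0.0062,0,0]]]}}

```text
time: 20.38
tool_pos: [435.0, 243.9, 59.0]
tcp_rot: [-0.924, 1.564, -2.447]
contact_force: [-7.7, -0.7, 6.8]
grip_width: 4.0
```

```bash
python3 go.py 436.9 244.1 59 2.6; python3 tote.py s12.png scene;python3 tote.py s13.png side
```

```text
t20.38 pos [435.  243.9  59. ] yaw 2.8 w4.0 F [-7.7 -0.7  6.8] tilt [-0.005 -0.004 -1.   ] q [ 0.36  0.5   1.8  -0.    0.84  0.31]
 -> shift [ 0.      0.0019 -0.0001] turn 0.2
n 4535 rim (array([503.2, 246.5]), array([143.6, 236.1]), 2.6) rim z 78.9 floor (array([493.8, 234.9]), array([161.5, 253.6]), 2.6) 39.0
scale (array([513. , 246.2]), array([286.1, 358.9]), 2.6) 34.9
red [431. 340.] 49 min [547.2 343.9  32.6] max [576.5 371.4  38.9]
n 1116 rim (array([500.4, 243.4]), array([142.9, 240.7]), 4.3) rim z 77.4 floor (array([502.2, 242. ]), array([141.6, 236. ]), 2.3) 38.5
scale (array([503.7, 242.7]), array([272.2, 361. ]), 2.5) 33.7
```

Request:
{"name": "step_arm", "arguments": {"targets": [[[0,0.001,0,0],[0,0.003,0,0],[0,0.003,0,0],[0,0.003,0,0],[0,0.003,0,0]]]}}

```text
time: 20.9
tool_pos: [436.4, 244.0, 59.0]
tcp_rot: [-1.092, 1.561, -2.614]
contact_force: [-6.6, -0.0, 7.1]
grip_width: 3.6
```

Request:
{"name": "step_arm", "arguments": {"targets": [[[0,0,0,0],[0,0,0,0],[0,0,0,0],[0,0,0,0],[0,0,0,0]]], "jaw": 0.6}}

```text
time: 21.32
tool_pos: [436.6, 244.0, 58.9]
tcp_rot: [-1.085, 1.561, -2.608]
contact_force: [-0.4, 0.5, 0.2]
grip_width: 32.1
```

Request:
{"name": "step_arm", "arguments": {"targets": [[[-0.01,0,0,0],[-0.035,0,0,0],[-0.07,0,0,0],[-0.1,0,0,0],[-0.12,0,0,0]]]}}

```text
time: 21.73
tool_pos: [438.6, 245.0, 182.7]
tcp_rot: [-0.938, 1.565, -2.461]
contact_force: [0.7, 0.7, -0.5]
grip_width: 36.5
```

```bash
python3 tote.py s14.png scene;python3 tote.py s15.png side; python3 tote.py w16.png; python3 go.py 436 244 180 2.6
python3 - <<'E'
import cv2
a=cv2.imread('pics/s14.png')[200:390,300:520];cv2.imwrite('pics/crop14.png',cv2.resize(a,None,fx=2.8,fy=2.8))
E
```

```text
n 5175 rim (array([505.3, 246.3]), array([143.6, 236.1]), 2.7) rim z 78.8 floor (array([489.7, 234.1]), array([173.4, 252.1]), 2.8) 39.1
scale (array([504.7, 246.1]), array([270.5, 358.3]), 2.6) 34.9
red [431. 340.] 49 min [546.3 343.6  31.7] max [577.1 372.   39.1]
n 1678 rim (array([503.2, 244.5]), array([142.7, 240.3]), 2.7) rim z 77.3 floor (array([503.2, 245.4]), array([144.5, 238.5]), 1.9) 38.7
scale (array([504.1, 244.4]), array([270.8, 363.5]), 2.7) 33.7
n 26450 rim (array([504.3, 247.1]), array([139.8, 235.8]), 2.7) rim z 80.8 floor (array([517.7, 232.7]), array([159.1, 268.9]), 2.4) 39.9
scale (array([504.6, 251.4]), array([269.1, 310.2]), 2.5) 35.9
red [312.  64.] 194 min [423.3 339.1  34.5] max [428.6 368.3  38.6]
red [313. 307.] 36 min [434.1 120.1  35.3] max [438.5 128.9  37.7]
t21.88 pos [438.5 244.9 181. ] yaw 2.8 w36.6 F [-0.6  0.2 -0.5] tilt [-0.004 -0.003 -1.   ] q [ 0.36  0.35  1.65 -0.    1.15  0.31]
 -> shift [ 0.001  -0.0026  0.0008] turn 0.2
```

View pics/crop14.png

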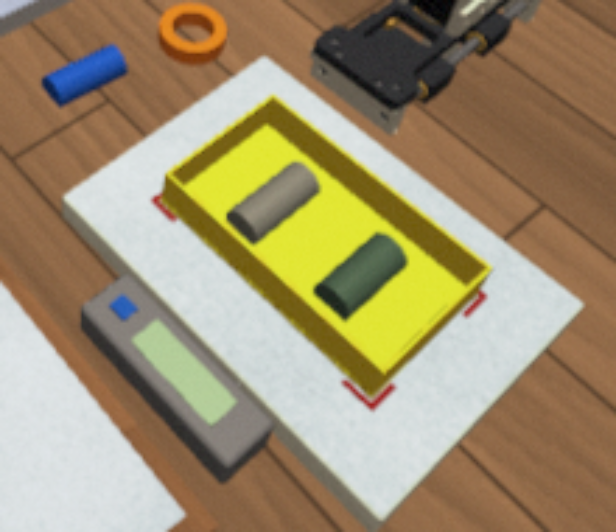

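The tote sits centred in the marks (seen at (162,205), (372,395) and (477,303)), within about 1 mm by all cameras, with matching yaw. Both cores lie flat and the gripper is clear. One hold to let everything settle, then I'll hand in.

Request:
{"name": "step_arm", "arguments": {"targets": [[[0,0,0,0],[0,0,0,0],[0,0,0,0],[0,0,0,0],[0,0,0,0]]]}}

```text
time: 22.3
tool_pos: [438.2, 244.8, 180.3]
tcp_rot: [-1.005, 1.564, -2.528]
contact_force: [0.1, 0.5, -0.3]
grip_width: 36.6
```

```bash
python3 -c "
from plant import bot
print(bot.close_job())"
```

```text
the job is handed in; nothing more can be done
None
```

I set both cores down gently in the tote, sawn face down, and let go. I then slid the loaded tote into the red marks, gripping the −y wall for the y move and the −x wall for the x move, and handed the job in at 22.3 s.

In the last checks, the tote centre came within about 1 mm of the scale centre in the scene and side cameras. The wrist view only partly showed the scale, but it agreed on x. Tote yaw matched the scale's within about 0.2°, both cores looked flat, and the gripper was about 100 mm clear of the tote.

None of the checks failed. The cameras' absolute positions differed by 1–2 mm, which is within their calibration. I never planned any contact with the hammer, dropper bottle or tape roll, but I did not measure them again at the end.

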